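# Press an edge connector home with locking pliers and release them

### The job

Press the loose edge connector fully home on the circuit board with the stand-mounted locking pliers: squeeze the two handles together between the fingers until they go over centre and lock, and let go to see that they stay locked. Then pull the release lever so that the pliers spring fully open, and leave them. Do not force the handles or the lever, do not push the connector with the robot, and leave the other things on the bench alone.

Things in the scene. Friction and masses are not known exactly. Their poses are not given: they have to be found in the camera images.
- press: Steel locking C-clamp pliers on a dark steel stand fixed to the bench. Origin on the bench under the pivot; +x points from the pivot to the jaws (away from the handles), +z up. The moving parts swing level, 75 mm above the bench. Stand plate 190 x 170 x 14 mm, x -40 to +150 mm; nothing lies under the handles. Pivot top 96 mm high. The jaws hold a circuit board, 80 x 58 mm, top 72 mm high.
- fixed_handle: Rigid handle on the press's +y side, a bar along its x, 12 mm wide (y), 18 mm tall. Origin at the centre of its 65 mm long gripping part: press x -105, y +15, 75 mm above the bench; a 14 mm round screw knob sticks out behind to x -150. It does not give: if the arm stands still while the fingers close, they stall on it; the hand must travel sideways (press +y). Over 35 N of finger force damages it.
- moving_grip (a point): Gripping part of the moving handle, on the -y side: bar 12 mm wide (y), 18 mm tall, 65 mm long (its x, towards the pivot). Origin at its centre, 105 mm behind the pivot. There the handles measure 67 mm over their outsides when open, 44 mm locked. It swings towards the fixed handle (press +y). The squeeze needs up to about 20 N, falls off near dead centre, then the handle snaps to its stop; over 35 N damages it.
- handle (a joint): Angle of the moving handle (rad): 0 fully open (start), dead centre at 0.165, locked at its stop at 0.22. Short of dead centre it springs open again when let go.
- release_lever: Dark steel lever, hinged at its front end (the origin) on the moving handle's inner side, 92 mm behind the pivot; it runs back past both handle ends. It kicks out towards the fixed handle as the pliers lock. Pulling its tail away from the fixed handle (press -y) by some 10 to 20 mm with 3 to 6 N trips the lock; handles and tail then spring on by themselves, 65 mm in all. Over 25 N of finger force bends it.
- lever_tail (a point): Centre of the upright paddle at the lever's tail: 32 mm long (along the lever), 7 mm thick, 34 mm tall (64 to 98 mm above the bench); this point is 83 mm above the bench. Free space lies around it: about 182 mm behind the pivot, behind both handles.
- conn_slide (a joint): Travel (m, along press +y) of the edge connector, a black block 46 x 12 x 13 mm between the moving jaw and the board's edge, 76 mm above the bench: 0 to 0.003 at the start, 0.008 the very end; over 0.0065 counts as fully home. It stays where it is pushed; the full locking stroke of the pliers brings it to about 0.0075.
- spare_connector: Bystander: black connector block 46 x 12 x 13 mm lying on the bench near the handles, on the fixed handle's side; origin under its centre.
- screwdriver: Bystander: screwdriver 170 mm long lying on the bench on the moving handle's side; origin under its middle.
- washer: Bystander: steel washer 24 mm across, 5 mm thick, lying on the stand plate beside the pivot; origin under its centre.
- multimeter: Bystander: hand-held meter 150 x 75 x 43 mm lying on the bench; origin under its centre.
- solder_spool: Bystander: spool 56 mm across, 42 mm tall; origin under its centre.
- parts_tray: Bystander: divided grey tray 100 x 80 x 30 mm; origin under its centre.
- yellow_case: Bystander: flat case 110 x 90 x 30 mm; origin under its centre.

How it is judged (in metres and radians):
On the way, in this order (a step that is already met when the one before it is completed fails the run):
1. the handles are squeezed together between the fingers, both touched, past half-way (value of joint handle above 0.11 rad and contact force between the fingers and fixed_handle above 1 N and contact force between the fingers and handle above 1 N), for 0.05 s.
2. locked and let go: the pliers stay locked with the connector home (value of joint handle above 0.205 rad and value of joint conn_slide above 0.0065 m and contact force between the fingers and fixed_handle below 0.1 N and contact force between the fingers and handle below 0.1 N), for 0.2 s.
3. the fingers pull the release lever of the locked pliers (value of joint handle above 0.166 rad and contact force between the fingers and release_lever above 1 N), for 0.02 s.
At the end, for the whole second after the job is handed in: The connector is home (travel over 6.5 mm of 8), the pliers stand open (handle angle under 0.03 rad) and at rest (value of joint handle below 0.03 rad and velocity of joint handle below 0.05 rad/s and value of joint conn_slide above 0.0065 m); the robot touches nothing.
It fails at once if more than 35 N of finger force on a handle (contact force between the fingers and fixed_handle above 35 N or contact force between the fingers and handle above 35 N).
It fails at once if more than 25 N of finger force on the release lever (contact force between the fingers and release_lever above 25 N).
It fails at once if the robot pushes the connector itself (contact force between any of the fingers, the arm and conn_slide above 1 N).
It fails at once if a bystander is moved more than 20 mm (distance of any of spare_connector, screwdriver, washer, multimeter, solder_spool, parts_tray, yellow_case from where it was at the start of the episode above 0.02 m).
It also fails if it takes over 61 s, if anything falls off the work surface, if the arm or the gripper's body presses on something with over 40 N, if the wrist force passes 120 N, or if a joint passes its speed limit or range.

### The arm

A 6-joint arm with a two-finger parallel gripper is mounted at the origin on the work surface. World frame = base frame: x ahead of the robot, y to its left, z up, the work surface at z = 0. Lengths are in mm, angles in rad, forces in N, time in s.
With the tool pointing down it reaches from about 425 to 1125 mm from the base axis. Payload 14.9 kg.
Tool frame: the origin (TCP) lies at the very end of the fingers, on their centre line; the grasp point (between the pads) lies 19 mm behind it; z points along the fingers, x is the direction in which the jaws open and shut, and the axes are right-handed (so a half turn about z gives the same grasp; the last joint's range is limited). The gripper opens to 91 mm and grips with 3 to 60 N. Pads are 32 mm wide; open, the fingers measure 118 mm over their backs; the gripper's body (76 mm by 178 mm) begins 60 mm behind the grasp point.
Start: joints at [-0.033, 0.379, 1.734, -0, 1.028, -0.033], TCP at [700.013, -0.006, 213.932] pointing down, gripper open.
Joint ranges: [-2.77, 2.77], [-0.74, 2.19], [0, 2.66], [-1.06, 4.2], [0.31, 2.87], [-3.08, 3.08]. Speed limits (rad/s): [1.89, 1.89, 2.39, 3.14, 3.14, 3.14].

### API

Orientations are given as [roll, pitch, yaw] about the fixed x, y, z axes, in that order (R = Rz(yaw) Ry(pitch) Rx(roll)).
In Python, from station import r, jaws, solver, vision, order, get_clock, get_qpos, get_joint_vel, get_tau, get_eef_pos, get_eef_rot, get_wrist_force, get_moment, get_finger_gap gives the robot as it stands. The module is installed in compiled form; this text tells all that it offers. Calls block until the motion is done:
- r.move_pose(position, orientation): joint-space move of the TCP to a pose.
- r.line_to(position, frame=None, feed=150, until_force=None): straight line of the TCP; frame=None keeps the orientation; feed is the mean speed in mm/s. With until_force (N) it stops when the force on the tool has changed by that much, and returns True; else False.
- r.goto_joints(angles): joint-space move.
- jaws.grip(opening, force=None): finger opening in mm; force is the grip in N (None keeps the last); returns when the fingers have stopped.
- r.pause(seconds).
- solver.solve_ik(position, orientation): joint angles nearest the present ones, or None.
- vision.read_camera(name): name is "scene" or "side" or "wrist"; returns a dict with "img" (400x640x3 uint8, red, green, blue), "depth" (400x640 float32, mm along the optical axis (not along the pixel's ray), 0 where there is no reading), "intrinsics" (3x3 intrinsics, pixels), "D" ([k1, k2, p1, p2, k3] as OpenCV has them; the pictures are not rectified), "eye" and "attitude" of the camera in the world; the wrist camera has in their place "tool_from_camera" (4x4, takes a point from camera to tool coordinates, whose origin is the TCP and whose axes are the tool frame's). Camera axes: x right, y down, z forward; pixel columns grow to the right and rows downward; lengths in mm; the calibration is good to about 2 mm. A picture is of the moment at which its call begins: read the wrist's pose just before it.
A pose or a line that the arm cannot do raises r.Unreachable and nothing moves.
- order.job_done(): hands the job in, once; it reports no verdict.
Readings, each from a call of its own:
- get_clock(): time.
- get_qpos(): joint angles.
- get_joint_vel(): joint speeds.
- get_tau(): joint torques, N m.
- get_eef_pos(): TCP position.
- get_eef_rot(): TCP orientation.
- get_wrist_force(): force on the tool from outside, world axes, zero at the start.
- get_moment(): the same for the moment, N m.
- get_finger_gap(): finger opening in mm.
Only numpy, scipy, OpenCV 4.12 (cv2) and the standard library are available. Lean on these libraries where they do the work, as an engineer would, in place of code of your own. Each camera call takes 0.05 s, during which the arm holds its last target. There are 200 camera calls.

## Working session

There is one attempt and no reset: what is moved stays moved. The work goes in short steps, each a Python script; the robot and the scene stay as the last script left them, time stands still between calls to the robot, and variables do not carry over. Pictures are saved under pics/ and viewed, about 8 in all and at most 12, crops included, and the job is handed in when it is done.

```bash
mkdir -p pics
cat > h.py <<'E'
import numpy as np, cv2
from station import *
from scipy.spatial.transform import Rotation as Ro
def cam(n):
    p=np.array(get_eef_pos()); o=get_eef_rot()
    c=vision.read_camera(n)
    if n=="wrist":
        T=np.eye(4); o=np.array(o); T[:3,:3]=o if o.shape==(3,3) else Ro.from_euler('xyz',o).as_matrix(); T[:3,3]=p
        T=T@np.array(c["tool_from_camera"])
    else:
        T=np.eye(4); a=np.array(c["attitude"]); T[:3,:3]=a if a.shape==(3,3) else Ro.from_euler('xyz',a).as_matrix(); T[:3,3]=c["eye"]
    c["T"]=T; return c
def ray(c,uv,z):
    u=cv2.undistortPoints(np.array(uv,float).reshape(-1,1,2),np.array(c["intrinsics"]),np.array(c["D"]))[:,0]
    d=np.c_[u,np.ones(len(u))]@c["T"][:3,:3].T; e=c["T"][:3,3]
    return e+d*((z-e[2])/d[:,2])[:,None]
def cloud(c):
    v,u=np.mgrid[0:400,0:640]; m=c["depth"]>0
    uv=np.c_[u[m],v[m]].astype(float)
    n=cv2.undistortPoints(uv.reshape(-1,1,2),np.array(c["intrinsics"]),np.array(c["D"]))[:,0]
    P=np.c_[n,np.ones(len(n))]*c["depth"][m][:,None]
    return uv.astype(int),P@c["T"][:3,:3].T+c["T"][:3,3],c["img"][m]
def save(c,f): cv2.imwrite("pics/"+f,c["img"][:,:,::-1])
E
python3 - <<'E'
from h import *
for n in ["scene","side","wrist"]:
    c=cam(n); save(c,n+"0.png"); print(n,c.get("eye"),c.get("attitude"),np.array(c["T"]).round(2).tolist(),np.array(c["intrinsics"]).tolist())
    np.savez(n+"0.npz",**{k:c[k] for k in("img","depth","intrinsics","D","T")})
print(get_eef_rot(),get_clock(),get_finger_gap())
a=[cv2.imread(f"pics/{n}0.png") for n in("scene","side")]
E
```

```text
scene [1428.85541097  131.99490997  737.56219064] [-2.21078225 -0.01332013  1.76335584] [[-0.19, 0.58, -0.79, 1428.86], [0.98, 0.12, -0.15, 131.99], [0.01, -0.8, -0.6, 737.56], [0.0, 0.0, 0.0, 1.0]] [[375.197775705692, 0.0, 323.6865560869256], [0.0, 375.197775705692, 195.07878498173207], [0.0, 0.0, 1.0]]
side [ 104.46524517 -864.81105387  754.72229339] [-2.16144821 -0.01627709 -0.50661087] [[0.87, -0.26, 0.41, 104.47], [-0.49, -0.49, 0.72, -864.81], [0.02, -0.83, -0.56, 754.72], [0.0, 0.0, 0.0, 1.0]] [[478.6313096084618, 0.0, 319.0548431438934], [0.0, 478.6313096084618, 197.9539378046651], [0.0, 0.0, 1.0]]
wrist None None [[1.0, 0.0, -0.0, 700.89], [0.0, -0.96, -0.28, 80.18], [-0.0, 0.28, -0.96, 386.52], [0.0, 0.0, 0.0, 1.0]] [[289.1324133061555, 0.0, 315.7557306234755], [0.0, 289.1324133061555, 201.5586816289438], [0.0, 0.0, 1.0]]
[-3.14155667e+00  8.02971962e-04 -1.26791488e-05] 0.15 91.18404418741117
```

View pics/scene0.png

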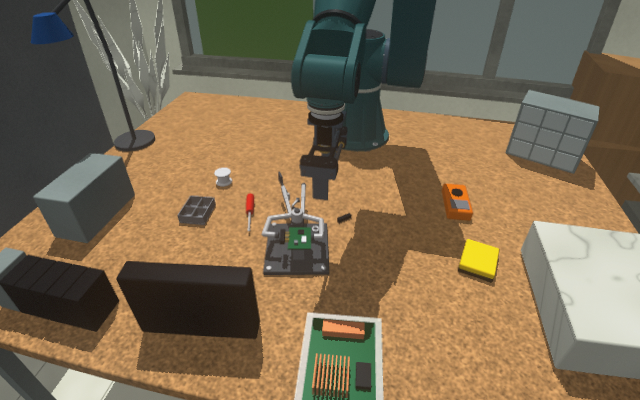

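View pics/side0.png

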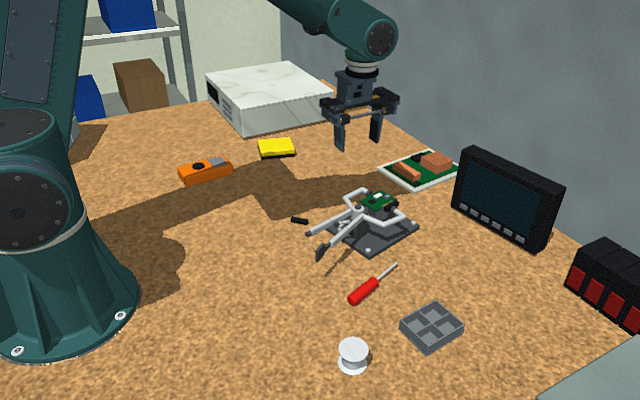

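The scene view shows the press at about (297,235), with its jaws towards the camera (world +x) and its handles towards the robot. The paddle is near (281,177) and the spare connector at (344,217). The side view agrees: pivot (358,209), paddle (320,253), screwdriver on the near (−y) side. Next I'll look from above with the wrist camera.

Run:
```python
from h import *
def ld(n):
    d=np.load(n+"0.npz"); return {k:d[k] for k in d}
s=ld("scene"); d=ld("side")
piv=ray(d,[[358,209]],93)[0]; print("pivot side",piv, "scene",ray(s,[[299,213]],93))
print("tail side",ray(d,[[320,253]],83),"scene",ray(s,[[281,178]],83))
p=piv+[-70,0,0]
r.move_pose([p[0],p[1]-20,260],[np.pi,0,0])
c=cam("wrist"); save(c,"w1.png"); np.savez("w1.npz",**{k:c[k] for k in("img","depth","intrinsics","D","T")})
print(get_eef_pos(),get_clock())
```

```text
pivot side [652.693916   -92.17420865  93.        ] scene [[670.8881621  -74.98214127  93.        ]]
tail side [[ 498.81916006 -180.8845316    83.        ]] scene [[ 504.68588252 -174.44931389   83.        ]]
[ 583.24759954 -111.8112123   259.86423468] 0.9083
```

View pics/w1.png

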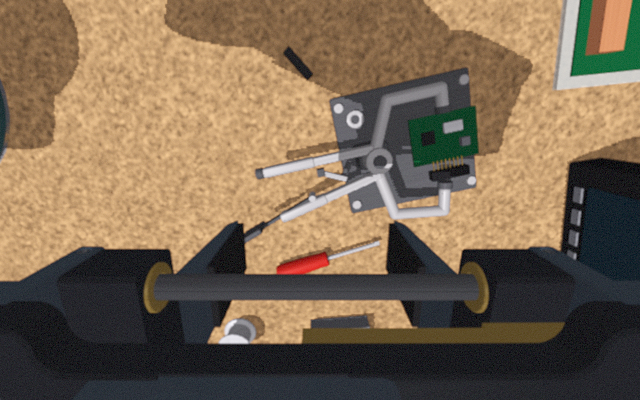

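The wrist view shows the pivot at (379,160), the fixed handle running to (258,173), and the moving handle to (283,218). The lever runs on to about (245,240), the spare connector is at (297,62) and the screwdriver at (330,258). The press is yawed by roughly +10°. I'll refine this.

Run:
```python
from h import *
d=np.load("w1.npz"); c={k:d[k] for k in d}
piv=ray(c,[[379,160]],96)[0]; print("piv",piv)
b=ray(c,[[338,109],[463,79],[357,205],[471,181]],16); print("bolts",b.round(1).tolist(), [np.degrees(np.arctan2(*(b[j]-b[i])[1::-1])) for i,j in((0,1),(2,3))])
uv,P,I=cloud(c)
hsv=cv2.cvtColor(I[None],cv2.COLOR_RGB2HSV)[0]
R=lambda a:np.array([[np.cos(a),-np.sin(a)],[np.sin(a),np.cos(a)]])
bright=(hsv[:,1]<50)&(hsv[:,2]>120)
for m,nm in((bright&(uv[:,0]>255)&(uv[:,0]<340)&(abs(uv[:,1]-(172-.17*(uv[:,0]-260)))<8),"fixed"),(bright&(uv[:,0]>283)&(uv[:,0]<350)&(abs(uv[:,1]-(215-.42*(uv[:,0]-285)))<8),"moving")):
    q=uv[m].astype(np.float32); W=ray(c,q,84)
    vx,vy,x0,y0=cv2.fitLine(W[:,:2].astype(np.float32),cv2.DIST_HUBER,0,.01,.01).ravel()
    t=(W[:,:2]-[x0,y0])@[vx,vy]; n=(W[:,:2]-[x0,y0])@[-vy,vx]
    print(nm,m.sum(),"ang",np.degrees(np.arctan(vy/vx)),"c",x0,y0,"len",np.ptp(t),"w",np.percentile(n,[3,97]),"z depth",np.percentile(P[m,2],[10,50,90]))
    print("  offset from piv",np.array([-vy,vx])*np.sign(vx)@([x0,y0]-piv[:2]))
    f=m
    print("  far end",W[np.argmin(W[:,0])])
# other tops and clear-ness: depth at pivot, spool z
k=(abs(uv-[379,160])<4).all(1); print("pivot depth pt",np.median(P[k],0))
k=(abs(uv-[250,235])<14).all(1)&(P[:,2]>55)&(P[:,2]<110); print("tail pts",k.sum(),np.median(P[k],0) if k.any() else 0, P[k].min(0) if k.any() else 0,P[k].max(0) if k.any() else 0)
im=cv2.resize(c["img"][90:270,200:440,::-1],None,fx=3,fy=3,interpolation=cv2.INTER_CUBIC); cv2.imwrite("pics/w1c.png",im)
```

```text
piv [657.73247438 -80.62500993  96.        ]
bolts [[614.5, -21.9, 16.0], [781.4, 16.6, 16.0], [646.1, -160.1, 16.0], [813.1, -123.1, 16.0]] [np.float64(12.996738270841355), np.float64(12.49802110426009)]
fixed 764 ang 12.881897 c 565.0412 -88.02346 len 104.9720100107456 w [-5.58850129  5.55760785] z depth [83.84770377 85.70693434 86.91302515]
  offset from piv 13.45254627501551
  far end [ 510.53970102 -101.95580879   84.        ]
moving 664 ang 25.671095 c 584.126 -136.1248 len 94.93755844068716 w [-5.66415959  7.09853239] z depth [83.89801062 85.65130598 87.02212895]
  offset from piv -18.13505747318959
  far end [ 543.08672661 -160.70831375   84.        ]
pivot depth pt [657.12900278 -80.23243243  98.61919731]
tail pts 228 [ 504.82031234 -171.84363187   95.27769585] [ 488.37375366 -183.27337257   68.34020845] [ 516.18978376 -164.79096402  102.10480805]
```

View pics/w1c.png

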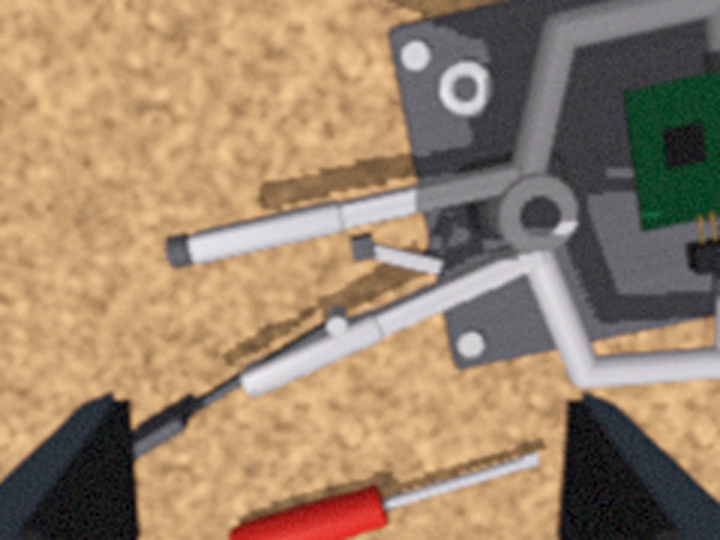

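Yaw is 12.8°, bar widths come to about 12 mm and tops to about 85 mm. The fixed-handle offset is 13.5 mm against the stated 15, so I'll anchor on the handle. The fingers go astride both handles at press x ≈ −108, with a half-way look before going down.

```bash
cat >> h.py <<'E'
Y=np.radians(12.8); P0=np.array([658.0,-82.1])
def W(x,y,z): return [P0[0]+x*np.cos(Y)-y*np.sin(Y),P0[1]+x*np.sin(Y)+y*np.cos(Y),z]
def toP(p): d=np.array(p)[...,:2]-P0; return np.stack([d[...,0]*np.cos(Y)+d[...,1]*np.sin(Y),-d[...,0]*np.sin(Y)+d[...,1]*np.cos(Y)],-1)
ORI=[np.pi,0,Y-np.pi/2]
def fy(): f=np.array(get_wrist_force()); return -f[0]*np.sin(Y)+f[1]*np.cos(Y)
E
python3 - <<'E'
from h import *
r.move_pose(W(-108,-15,200),ORI)
r.line_to(W(-108,-15,112))
c=cam("wrist"); save(c,"w2.png"); np.savez("w2.npz",**{k:c[k] for k in("img","depth","intrinsics","D","T")})
print(get_eef_pos(),toP(get_eef_pos()),get_clock(),get_wrist_force())
E
```

```text
[ 556.77922641 -120.82786043  113.03607917] [-107.2854713   -15.34013777] 2.8917 [0.31409881 0.39806178 1.31091553]
```

View pics/w2.png

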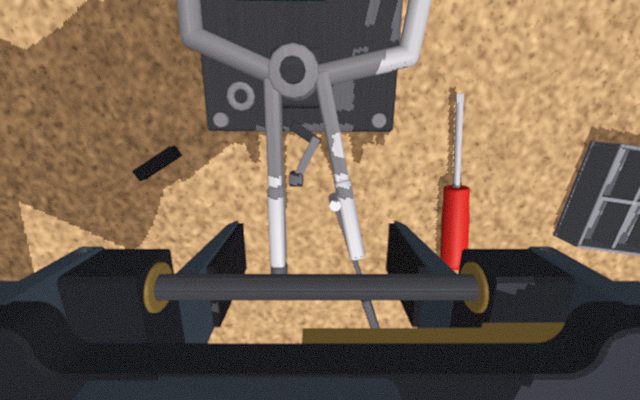

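The fixed handle (col 276) and moving handle (col 352) lie centred between the fingers (tips at cols 243 and 390). The screwdriver handle (col 455) lies on the bench, below fingertip height. I'll go down and close lightly.

Run:
```python
from h import *
print(r.line_to(W(-108,-15,57),feed=80,until_force=6), get_eef_pos(), fy())
f0=fy()
for g in (80,76,73,71):
    jaws.grip(g,force=4); print(g,get_finger_gap(),round(fy()-f0,2),toP(get_eef_pos()),get_clock())
    if get_finger_gap()>g+.8: break
```

```text
False [ 556.24699088 -120.70763815   57.16287112] -1.1611229925963964
80 79.75206409575095 1.65 [-107.89002919  -15.06155156] 4.125
76 76.15827567363725 1.56 [-108.01021137  -14.96296415] 4.4167
73 73.07082437175441 1.38 [-107.99616305  -15.02040082] 4.6917
71 70.9875510392489 1.26 [-108.02894992  -14.96953577] 4.9417
```

Run:
```python
from h import *
for g in np.arange(70,60,-1.):
    jaws.grip(g,force=4); print(g,round(get_finger_gap(),2),round(fy(),2),toP(get_eef_pos())[1].round(2),get_clock())
    if get_finger_gap()>g+.6: break
```

```text
70.0 70.73 0.83 -14.92 5.1583
```

Run:
```python
from h import *
def rep(t): print(t,round(get_finger_gap(),2),"fy",round(fy(),2),toP(get_eef_pos())[1].round(2),round(get_clock(),2))
jaws.grip(60,force=8); rep("g8")
jaws.grip(60,force=12); rep("g12")
for y in (-14.5,-14,-13.5,-13):
    r.line_to(W(-108,y,57),feed=10); rep(y)
```

```text
g8 70.3 fy 5.47 -14.5 5.38
g12 69.12 fy 11.05 -14.09 5.61
-14.5 68.37 fy 8.34 -13.65 5.86
-14 67.26 fy 6.99 -13.34 6.11
-13.5 67.2 fy 5.68 -13.08 6.36
-13 66.77 fy 4.0 -12.84 6.61
```

Run:
```python
from h import *
def rep(t): print(t,round(get_finger_gap(),2),"fy",round(fy(),2),toP(get_eef_pos())[1].round(2),round(get_clock(),2))
jaws.grip(60,force=14); rep("g14")
y=-13
while y<-7.5:
    y+=.5; r.line_to(W(-108,y,57),feed=10); rep(y)
    if fy()<-9 or get_finger_gap()<62: break
```

```text
g14 66.55 fy 5.54 -12.75 6.83
-12.5 65.44 fy 5.48 -12.38 7.08
-12.0 65.2 fy 3.21 -12.04 7.33
-11.5 64.11 fy 0.34 -11.6 7.58
-11.0 63.05 fy -0.68 -11.09 7.83
-10.5 62.3 fy -2.6 -10.58 8.07
-10.0 61.49 fy -3.76 -10.12 8.32
```

Run:
```python
from h import *
def rep(t): g=get_finger_gap(); p=toP(get_eef_pos())[1]; print(t,round(g,2),"fy",round(fy(),2),p.round(2),"fixpad",round(p+g/2,2),round(get_clock(),2))
jaws.grip(42,force=14); rep("g14")
y=-10.
while y<-2.5:
    y+=.5; r.line_to(W(-108,y,57),feed=10); rep(y)
    if fy()<-12 or get_finger_gap()<47: break
```

```text
g14 61.36 fy -4.26 -10.11 fixpad 20.58 8.54
-9.5 60.27 fy -5.86 -9.83 fixpad 20.3 8.79
-9.0 60.24 fy -7.57 -9.48 fixpad 20.64 9.04
-8.5 59.17 fy -8.91 -9.03 fixpad 20.56 9.29
-8.0 58.17 fy -6.74 -8.41 fixpad 20.67 9.54
-7.5 56.25 fy -4.45 -7.69 fixpad 20.44 9.79
-7.0 54.6 fy 1.97 -6.72 fixpad 20.58 10.04
-6.5 52.28 fy 11.98 -5.6 fixpad 20.54 10.29
-6.0 48.67 fy 27.42 -3.97 fixpad 20.37 10.54
-5.5 46.93 fy 28.17 -2.96 fixpad 20.5 10.79
```

The gap is 46.9 mm, past dead centre, with the load now on the fixed side. I'll ease the grip and let the hand follow.

Run:
```python
from h import *
def rep(t): g=get_finger_gap(); p=toP(get_eef_pos())[1]; print(t,round(g,2),"fy",round(fy(),2),p.round(2),"fixpad",round(p+g/2,2),round(get_clock(),2))
jaws.grip(42,force=9); rep("g9")
for y in (-5,-4,-3,-2,-1.5):
    r.line_to(W(-108,y,57),feed=15); rep(y)
jaws.grip(42,force=9); rep("end")
```

```text
g9 48.64 fy 17.5 -3.8 fixpad 20.52 11.07
-5 47.6 fy 18.95 -3.32 fixpad 20.49 11.32
-4 45.48 fy 17.62 -2.28 fixpad 20.46 11.57
-3 44.24 fy 14.76 -1.55 fixpad 20.57 11.82
-2 44.0 fy 7.56 -1.48 fixpad 20.52 12.07
-1.5 43.88 fy 2.85 -1.47 fixpad 20.47 12.32
end 43.97 fy 2.69 -1.45 fixpad 20.53 12.53
```

Gap 44 mm means locked. Now I'll let go, rise and look.

Run:
```python
from h import *
jaws.grip(80); r.pause(.4); print(get_finger_gap(),fy())
r.line_to(W(-108,-1.5,150)); r.move_pose(W(-150,-5,220),ORI)
c=cam("wrist"); save(c,"w3.png"); np.savez("w3.npz",**{k:c[k] for k in("img","depth","intrinsics","D","T")})
print(get_eef_pos(),get_clock())
```

```text
80.18605804384514 -0.5326160829650555
[ 512.43965167 -120.09751299  218.97577969] 14.8833
```

View pics/w3.png

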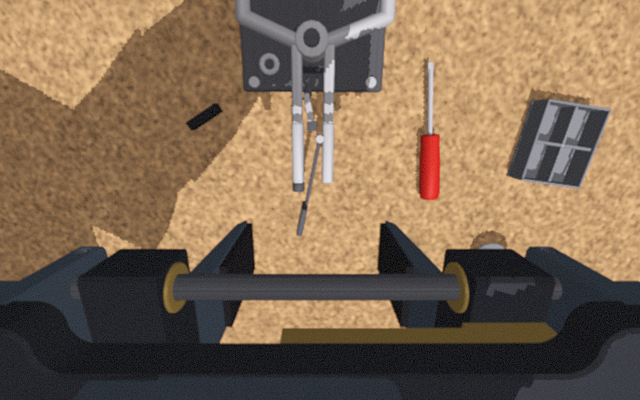

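The pliers stay locked. The handles are parallel at cols 297 and 328, and the lever has kicked out towards the fixed side with its paddle at about (302,220). I'll locate the paddle and pull it from the +y side with the closed fingers, so that nothing stands in the tail's path.

Run:
```python
from h import *
d=np.load("w3.npz"); c={k:d[k] for k in d}
uv,P,I=cloud(c)
k=(uv[:,0]>285)&(uv[:,0]<320)&(uv[:,1]>198)&(uv[:,1]<242)&(P[:,2]>60)&(P[:,2]<106)
q=np.c_[toP(P[k]),P[k,2]]; print(k.sum(),"tail pts pct",np.percentile(q,[5,50,95],axis=0).round(1).tolist())
print("ray",toP(ray(c,[[304,205],[302,220],[299,235]],98)).round(1).tolist())
print("fixed end knob",toP(ray(c,[[298,187]],82)))
s=cam("scene"); im=cv2.resize(s["img"][150:290,230:370,::-1],None,fx=4,fy=4,interpolation=cv2.INTER_CUBIC); cv2.imwrite("pics/s3.png",im)
s0=cv2.imread("pics/scene0.png"); cv2.imwrite("pics/s3.png",np.hstack([cv2.resize(s0[200:280,250:350],None,fx=4,fy=4,interpolation=cv2.INTER_CUBIC),cv2.resize(s["img"][200:280,250:350,::-1],None,fx=4,fy=4,interpolation=cv2.INTER_CUBIC)]))
```

```text
243 tail pts pct [[-191.3, 5.4, 79.9], [-173.5, 10.0, 99.7], [-160.8, 15.4, 101.2]]
ray [[-160.0, 7.5], [-177.0, 9.9], [-194.6, 13.5]]
fixed end knob [[-144.14455735   14.60999718]]
```

View pics/s3.png

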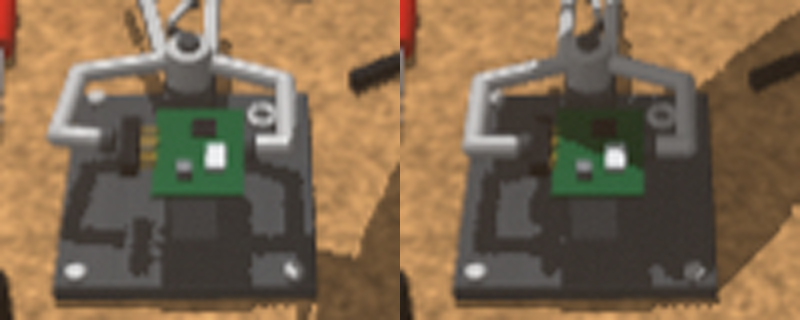

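Compared with the start view (left), the connector now sits against the board (right) and the jaw has moved in. The paddle spans press x −161 to −193 with its centre at y ≈ +10. Now for the pull.

Run:
```python
from h import *
def rep(t): p=toP(get_eef_pos()); print(t,"fy",round(fy(),2),p.round(2),round(get_clock(),2))
jaws.grip(2,force=20); print(get_finger_gap())
r.move_pose(W(-186,50,180),ORI); r.line_to(W(-186,50,72),feed=120,until_force=8); b=fy(); rep("down")
hit=r.line_to(W(-186,20,72),feed=15,until_force=1.5); rep(hit)
```

```text
1.950445347407221
down fy -0.6 [-185.51   49.71] 17.62
True fy 1.95 [-186.25   28.38] 18.97
```

Run:
```python
from h import *
def rep(t): p=toP(get_eef_pos()); print(t,"fy",round(fy(),2),p.round(2),round(get_clock(),2))
y=28.; mx=0
while y>4:
    y-=1.; r.line_to(W(-186,y,72),feed=20); f=fy(); rep(y); mx=max(mx,f)
    if f>15 or (mx>3 and f<.8): break
r.pause(.2); rep("end")
```

```text
27.0 fy 3.84 [-186.27   27.15] 19.22
26.0 fy 2.97 [-186.28   26.11] 19.47
25.0 fy 2.66 [-186.13   25.01] 19.72
24.0 fy 2.83 [-185.97   23.91] 19.97
23.0 fy 2.16 [-185.9   22.9] 20.22
22.0 fy 2.32 [-185.91   21.9 ] 20.47
21.0 fy 2.09 [-185.94   20.9 ] 20.72
20.0 fy 2.31 [-185.91   19.9 ] 20.97
19.0 fy 1.31 [-185.89   18.89] 21.22
18.0 fy 0.53 [-185.95   17.9 ] 21.47
end fy 1.88 [-185.98   18.  ] 21.67
```

Run:
```python
from h import *
s=cam("wrist"); print(get_clock(),[round(fy(),2) for _ in range(3)])
d=cam("side")
cv2.imwrite("pics/m4.png",np.hstack([cv2.resize(s["img"][:,120:520,::-1],(400,400)),cv2.resize(d["img"][150:290,270:410,::-1],(400,400))]))
```

```text
21.7167 [np.float64(1.04), np.float64(1.04), np.float64(1.04)]
```

View pics/m4.png

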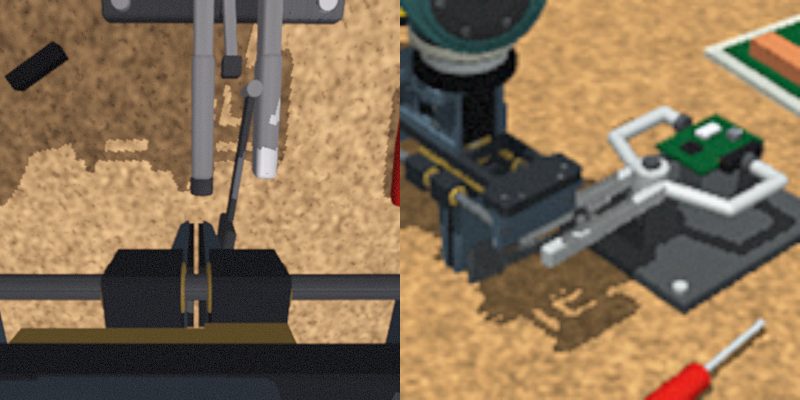

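The pliers are still locked. The paddle at (228,225) lies against the closed fingers, which have swung it about 10 mm. I'll keep pulling.

Run:
```python
from h import *
def rep(t): p=toP(get_eef_pos()); print(t,"fy",round(fy(),2),p.round(2),round(get_clock(),2))
y=18.
while y>2:
    y-=1.; r.line_to(W(-186,y,72),feed=25); f=fy(); rep(y)
    if f>15 or (y<13 and f<0): break
r.pause(.2); rep("end")
s=cam("wrist"); d=cam("side")
cv2.imwrite("pics/m5.png",np.hstack([cv2.resize(s["img"][:,120:520,::-1],(400,400)),cv2.resize(d["img"][150:290,270:410,::-1],(400,400))]))
```

```text
17.0 fy -0.24 [-185.95   16.95] 22.02
16.0 fy 0.29 [-185.95   15.92] 22.27
15.0 fy -0.19 [-185.93   14.9 ] 22.52
14.0 fy 0.53 [-185.96   13.9 ] 22.77
13.0 fy 0.25 [-185.92   12.89] 23.02
12.0 fy 0.14 [-185.96   11.94] 23.27
11.0 fy 0.73 [-185.98   10.92] 23.52
10.0 fy 0.05 [-186.02    9.97] 23.77
9.0 fy 0.5 [-185.99    8.93] 24.02
8.0 fy 0.42 [-186.      7.96] 24.27
7.0 fy 1.07 [-185.98    6.93] 24.52
6.0 fy -0.21 [-185.98    5.95] 24.77
end fy 0.69 [-186.      6.01] 24.97
```

View pics/m5.png

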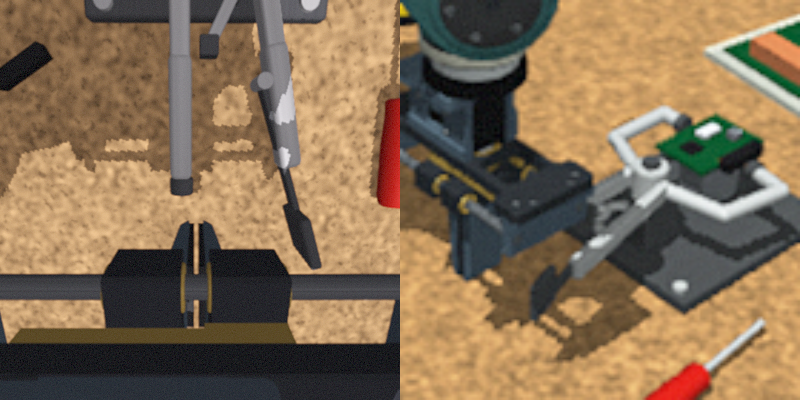

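The pliers have sprung open, with the paddle well clear at (300,235). I'll withdraw and check by measurement.

Run:
```python
from h import *
r.line_to(W(-186,16,72)); r.line_to(W(-186,16,200))
r.move_pose([583.2,-111.8,260],[np.pi,0,0]); r.pause(.3)
c=cam("wrist"); d0=np.load("w1.npz")
a=d0["img"].astype(int); b=c["img"].astype(int)
uv,P,I=cloud(c); hsv=cv2.cvtColor(I[None],cv2.COLOR_RGB2HSV)[0]
m=(hsv[:,1]<50)&(hsv[:,2]>120)&(uv[:,0]>283)&(uv[:,0]<350)&(abs(uv[:,1]-(215-.42*(uv[:,0]-285)))<8)
w=ray(c,uv[m],84)[:,:2].astype(np.float32); vx,vy,*_=cv2.fitLine(w,cv2.DIST_HUBER,0,.01,.01).ravel()
print("moving ang",np.degrees(np.arctan(vy/vx)),get_eef_pos(),get_clock())
f=lambda i:cv2.resize(i[60:260,230:490,::-1],(400,308),interpolation=cv2.INTER_CUBIC)
cv2.imwrite("pics/w6.png",np.hstack([f(d0["img"]),f(c["img"])]))
```

```text
moving ang 25.674398 [ 583.07451434 -111.80527951  259.97460823] 27.8583
```

View pics/w6.png

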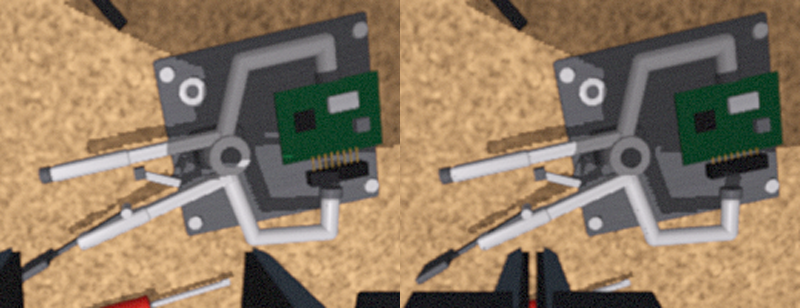

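The moving handle is back at 25.67°, the same as at the start. The connector has moved up onto the pins (from about (337,173) to (737,164) in the paired view), and the other things in view haven't moved. I'm handing in.

```bash
python3 -c "
from h import *
order.job_done(); print(get_clock())"
```

```text
the job is handed in; nothing more can be done
the job is handed in; nothing more can be done
```

The connector is pressed onto the board, the pliers are fully open again, and the job was handed in at about 28 s of the 61 s allowed; no verdict was reported.

- **Squeeze and lock:** I squeezed the handles while the hand followed sideways, until they went over centre and locked at 44 mm over their outsides. I let go for more than 0.4 s and they stayed locked. The highest net side force I read at the wrist was about 28 N, against the 35 N limit. The two handle forces were not measured separately.
- **Release:** I pulled the lever from the fixed-handle side with closed fingers. The net force I read stayed at or below about 4 N. The pliers sprang open.
- **Last checks:** The moving handle measured 25.67° in the last picture, the same as at the start. The connector had visibly moved onto the board's pins, but I did not measure its travel in mm. The washer, spare connector and screwdriver looked unmoved, but I did not check the multimeter, solder spool, parts tray or yellow case at the end.
- **Disagreements:** The fixed handle first measured 13.5 mm from the pivot line against the stated 15 mm, so I took the handle itself as the reference. After the first 10 mm of lever pull the pliers were still locked, so I had to pull further.

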